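# Zero a coating gauge and hold it square on the marked spots of a tilted pan

## Task

Check the non-stick coating of the pan clipped on the tilting table: lift the coating gauge out of its stand, zero it by pressing its spring probe upright on the middle of the bare steel disc (in the round black holder) for about a second, then take a reading of about a second inside the paper ring near the pan's corner, and last inside the ring at the middle of the pan. Each time hold the gauge square to the surface and press lightly, so that the probe goes part-way in but never bottoms; touch the pan nowhere but in the rings, and do not shift the pan, the disc or the things around. Finish while still holding the gauge in the gripper, at rest, square and lightly pressed in the middle ring: do not put it down or let go.

Things in the scene. Friction and masses are not known exactly. Their poses are not given: they have to be found in the camera images.
- gauge: Hand-held coating gauge, 0.17 kg, upright in its stand. Grey flat-sided body 40 (x) x 30 (y) x 82 (z) mm, dark display on its -x side; grip across the 30 mm (y), 50 mm above the origin. Origin: centre of the body's underside (the shoulder resting on the stand); z up along the gauge. Below it a round black nose, 22 mm across, reaches down 45 mm, and from it a thin probe a further 12 mm
- probe (a joint): How far the gauge's spring probe is pressed in, m: 0 free, 0.010 bottomed. Its spring gives 1.5 N as it starts to move and 0.6 N more per mm (4.5 N half-way, 7.5 N at the bottom). A reading needs it between 2 and 9 mm in
- probe_tip (a point): The tip of the probe (round end, 6 mm across), on the gauge's axis, 57 mm below its origin while the probe is free; moves with the probe; axes as the gauge's
- gauge_stand: Black block 60 x 60 mm, 66 mm high, on an 84 mm square foot, fixed; the gauge's nose hangs in its central 27 mm hole: lift it straight up by 60 mm to come free. Origin: centre of its underside; z up. It stands left or right of the tilting table, the disc on the other side
- zero_disc: Gauge's zero plate: bare steel disc, 45 mm across, set in a round black holder 62 mm across, loose on the table; the disc stands 2 mm proud, its flat upper face 8 mm above the origin. Origin: centre of the holder's underside; z up
- pan: Dark pan 172 (x) x 246 (y) mm, floor 3 mm thick, clipped on the tilting table; rim 21 mm and two clips on the upper edge 23 mm above its underside. Origin: centre of its underside; z square out of its floor, x up the slope, away from the robot. Cheeks with clamp knobs stand beside it, out to 165 mm from its centre (y), their tops 115 mm above the work surface
- corner_ring (a point): Centre of the paper ring (outside 28 mm, hole 16 mm) stuck on the pan's floor near its upper left corner as the robot sees it; on the floor's surface, z square out of the floor, axes as the pan's
- centre_ring (a point): Centre of the paper ring (outside 28 mm, hole 16 mm) stuck on the pan's floor at about its middle; on the floor's surface, z square out of the floor, axes as the pan's
- tilt_table (a joint): Slope of the pan and the plate that carries it, rad, 0 level, growing as the edge near the robot goes down; set between 0.17 and 0.42 at the start. The axle runs across under the middle of the pan, 85 mm above the work surface; its friction (2.5 N m) holds the slope against light pushes
- pot_lid: Small steel pot lid, 110 mm across, 45 mm high with its knob, a bystander. Origin: centre of its underside
- carton: Small printed carton 74 x 107 x 45 mm, a bystander. Origin: centre of its underside
- tin: Small round steel tin, 83 mm across, 30 mm high, a bystander. Origin: centre of its underside

How it is judged (in metres and radians):
On the way, in this order (a step that is already met when the one before it is completed fails the run):
1. the gauge is zeroed: held upright (within 8 degrees), its probe 2 to 9 mm in on the bare disc, within 18 mm of its middle, for half a second (contact force between gauge and zero_disc above 1 N and contact force between gauge and the fingers above 2 N and value of joint probe between 0.002 and 0.009 m and horizontal distance between probe_tip and zero_disc below 0.018 m and angle between gauge's own z axis and vertical below 0.14 rad), for 0.5 s.
2. reading in the corner ring: tip in the ring's hole (within 8 mm of its centre), gauge square to the pan's floor (within 7 degrees), probe 2 to 9 mm in, for half a second (contact force between gauge and pan above 1 N and contact force between gauge and the fingers above 2 N and value of joint probe between 0.002 and 0.009 m and distance between probe_tip and corner_ring below 0.008 m and angle between the z axis of gauge and the z axis of corner_ring, either way round below 0.122 rad), for 0.5 s.
3. reading in the middle ring, in the same way (contact force between gauge and pan above 1 N and contact force between gauge and the fingers above 2 N and value of joint probe between 0.002 and 0.009 m and distance between probe_tip and centre_ring below 0.008 m and angle between the z axis of gauge and the z axis of centre_ring, either way round below 0.122 rad), for 0.5 s.
At the end, for the whole second after the job is handed in: The gripper still holds the gauge, at rest (under 10 mm/s), its probe tip within 8 mm of the middle ring's centre, the gauge within 7 degrees of square to the pan's floor, the probe 2 to 9 mm in (contact force 1 to 10 N); the disc is within 20 mm and the pan within 8 mm of where it was (all of step 3 and contact force between gauge and pan below 10 N and contact force between gauge and gauge_stand below 0.1 N and linear speed of gauge below 0.01 m/s and distance of zero_disc from where it was at the start of the episode below 0.02 m and distance of corner_ring from where it was at the start of the episode below 0.008 m); the arm keeps its last pose, push and grip.
It fails at once if the probe is pressed to its stop (value of joint probe above 0.0097 m).
It fails at once if the gauge touches the pan away from both rings (more than 16 mm from their centres) (contact force between gauge and pan above 0.3 N and distance between probe_tip and corner_ring above 0.016 m and distance between probe_tip and centre_ring above 0.016 m).
It fails at once if the pan is shifted or its slope changed (a ring moves by more than 8 mm) (distance of corner_ring from where it was at the start of the episode above 0.008 m).
It fails at once if a bystander is moved by more than 20 mm (distance of any of pot_lid, carton, tin from where it was at the start of the episode above 0.02 m).
It also fails if it takes over 58 s, if anything falls off the work surface, if the arm or the gripper's body presses on something with over 40 N, if the wrist force passes 120 N, or if a joint passes its speed limit or range.

## Robot

A 6-joint arm with a two-finger parallel gripper is mounted at the origin on a cart in front of the work surface, level with it; the furniture and walls round the work are solid. World frame = base frame: x ahead of the robot, y to its left, z up, the work surface at z = 0. Lengths are in m, angles in degrees, forces in N, time in s.
With the tool pointing down it reaches from about 0.35 to 0.875 m from the base axis. Payload 4.2 kg.
Tool frame: the origin (TCP) lies midway between the tips of the shut fingers; the grasp point (between the pads) lies 19 mm behind it; z points along the fingers, y is the line along which they close (so a half turn about z gives the same grasp; the last joint's range is limited). The gripper opens to 87 mm and grips with 3 to 60 N. Pads are 19 mm wide; open, the fingers measure 117 mm over their backs; the gripper's body (75 mm by 190 mm) begins 51 mm behind the grasp point.
Start: joints at [86.379, 22.042, 0.453, 0, -68.411, -14.817], TCP at [0.198, 0.593, 0.223] pointing down, gripper open.
Joint ranges: [-179.83, 179.83], [-69.29, 118.12], [-61.27, 80.66], [-181.25, 117.63], [-171.15, -9.14], [-177.46, 177.46]. Speed limits (degrees/s): [159.86, 159.86, 180, 180, 180, 180].

## Interface

Orientations are given as a 3x3 rotation matrix whose columns are the frame's x, y, z axes.
In Python, from station import sensors, eyes, workorder gives the robot as it stands.
- The arm moves only by the tool run_rows, called after "Request:" as a command line: name --argument value ..., lists and objects as JSON in quotes. Schema: {"type":"object","properties":{"steps":{"type":"object","properties":{"moves":{"type":"array","items":{"type":"array","items":{"type":"number"},"minItems":7,"maxItems":7},"minItems":1,"maxItems":8}},"additionalProperties":false,"required":["moves"]},"only":{"type":"string"},"quiet":{"type":"boolean"},"lines":{"type":"string"}},"required":["steps"],"additionalProperties":false}. steps is an object whose key "moves" holds a list of rows, 1 to 8 of them, each of 7 numbers: the opening from 0.0 (shut) to 1.0 (fully open), then dx, dy, dz in parts of the range, where 1.0 means 750 mm, then a rotation vector rx, ry, rz in fractions of the full range, 1 being 360 degrees; each row is the pose to reach, as a shift and turn from the pose commanded when the call began, along the tool's axes at that moment; what a row does not reach only later rows make up. A row lasts 1/10 s, in which the tool goes at most 0.05 m and 8.59 degrees, less where a joint would pass 70% of its speed; a pose out of reach is approached as far as the arm can. The fingers move at their own pace and stop on an object; the grip force is fixed at half the most. Time passes only in rows, so rows that do not move let the fingers close. The tool returns the time, the measured TCP pose, the force, the opening and the grip force at its end. only (a regular expression) keeps the lines of the reply that match it, lines (a string "A,B") keeps lines A to B, and quiet returns only ok. A shift or turn number past 1, either way, is cut back to 1. Input that does not fit is refused with a message, and nothing moves.
- sensors.sense(): the state, without advancing time (a new reading comes with each control period).
- eyes.capture(name): name is "scene" or "top" or "wrist"; returns a dict with "pixels" (384x512x3 uint8, red, green, blue), "z_map" (384x512 float32, m along the optical axis (not along the pixel's ray), 0 where there is no reading), "K" (3x3 intrinsics, pixels), "world_from_camera" (4x4, takes a point from camera to world coordinates). Camera axes: x right, y up, looking along -z (the intrinsics and any distortion apply to the point x, -y, -z); pixel columns grow to the right and rows downward; lengths in m; the calibration is good to about 2 mm. A picture is of the moment at which its call begins.
- workorder.finish_job(): hands the job in; it is judged then, once.
The state is a dict: "time_s": time; "joints": joint angles; "joint_velocities": joint speeds; "effort": joint torques, N m; "tcp_pos": TCP position; "ee_rot": TCP orientation; "wrist_force": force on the tool from outside, world axes, zero at the start; "moment": the same for the moment, N m; "gripper_width": opening from 0.0 (shut) to 1.0 (fully open); "gripper_force": force on a finger pad.
Only numpy, scipy, OpenCV 4.12 (cv2) and the standard library are available. Lean on these libraries where they do the work, as an engineer would, in place of code of your own. Each camera call takes 0.05 s, during which the arm holds its last target. There are 200 camera calls.

## Working session

There is one attempt and no reset: what is moved stays moved. The work goes in short steps, Python scripts to look and compute and a tool call to move; the robot and the scene stay as the last step left them, time stands still between calls to the robot, and variables do not carry over. Pictures are saved under pics/ and viewed, at most 10 in all, crops included, and the job is handed in when it is done.

```bash
mkdir -p pics; ls
```

Run:
```python
from station import sensors, eyes
import cv2,numpy as np
s=sensors.sense(); print(s['time_s'],s['tcp_pos'],s['ee_rot'],s['gripper_width'])
ims=[]
for n in ['scene','top']:
    c=eyes.capture(n); np.savez(''+n+'0.npz',**{k:np.array(v) for k,v in c.items()})
    cv2.imwrite(f'pics/{n}0.png',c['pixels'][...,::-1]); print(c.keys(), c['K'],c['world_from_camera'])
```

```text
pics
0.0 [0.1974824  0.59235779 0.22145818] [[ 9.48600993e-01 -3.16474046e-01 -5.77986089e-04]
 [-3.16474556e-01 -9.48598748e-01 -2.06671564e-03]
 [ 1.05784979e-04  2.14340640e-03 -9.99997697e-01]] 0.9992514153954378
dict_keys(['pixels', 'z_map', 'K', 'world_from_camera']) [[477.88469668   0.         248.39608091]
 [  0.         477.88469668 190.97796824]
 [  0.           0.           1.        ]] [[ 0.84976046  0.21196268 -0.48267897 -0.34556534]
 [-0.5270852   0.32528878 -0.78509133 -1.47120366]
 [-0.00940001  0.92155251  0.38813994  0.7891934 ]
 [ 0.          0.          0.          1.        ]]
dict_keys(['pixels', 'z_map', 'K', 'world_from_camera']) [[460.78256961   0.         248.36004857]
 [  0.         460.78256961 194.14538948]
 [  0.           0.           1.        ]] [[ 0.02309778  0.9865916  -0.16156577  0.28516694]
 [-0.9994768   0.02644827  0.01861746 -0.03480767]
 [ 0.02264097  0.16105122  0.98668632  1.65950772]
 [ 0.          0.          0.          1.        ]]
```

View pics/top0.png

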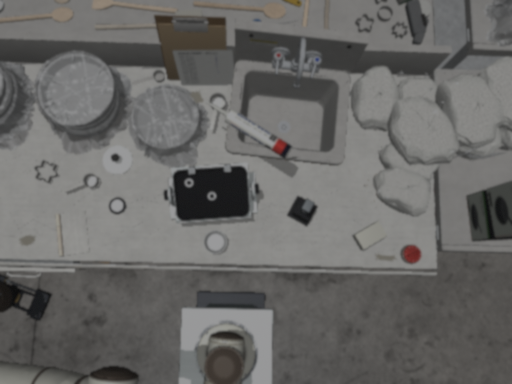

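View pics/scene0.png

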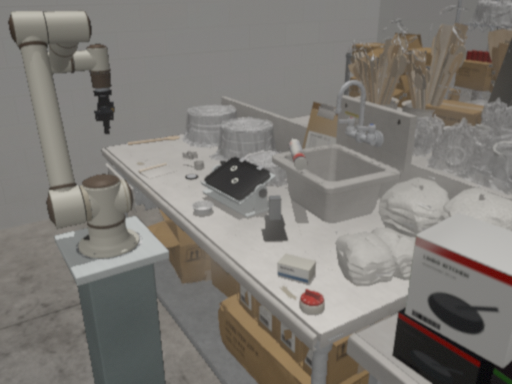

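Create h.py:
```python
import numpy as np,cv2
from scipy.spatial.transform import Rotation as R
def cloud(c):
    K,T,z=c['K'],c['world_from_camera'],c['z_map']
    v,u=np.mgrid[:z.shape[0],:z.shape[1]]
    p=np.stack([(u-K[0,2])/K[0,0]*z,-(v-K[1,2])/K[1,1]*z,-z],-1)
    return p@T[:3,:3].T+T[:3,3]
def plan(p,Rg):
    "shift/turn in tool axes from the measured pose to pose p,Rg"
    from station import sensors
    s=sensors.sense(); P,Q=np.array(s['tcp_pos']),np.array(s['ee_rot'])
    d=Q.T@(np.array(p)-P); r=R.from_matrix(Q.T@Rg).as_rotvec(degrees=True)
    print('t',s['time_s'],'d',d.round(4),'r',r.round(2),'|',np.linalg.norm(d).round(3),np.linalg.norm(r).round(1))
```

Run:
```python
from h import *
c=np.load('top0.npz'); P=cloud(c); px=c['pixels']
for u,v in [(190,183),(211,197),(118,205),(302,210),(117,158),(216,242),(370,235)]: print(u,v,P[v,u].round(3))
# pan floor plane
m=np.zeros(P.shape[:2],bool); m[175:213,182:240]=1
q=P[m]; n=None
for i in range(4):
    A=np.c_[q[:,:2],np.ones(len(q))]; k=np.linalg.lstsq(A,q[:,2],rcond=None)[0]; e=abs(q[:,2]-A@k); q=q[e<max(.003,2*np.median(e))]
n=np.array([-k[0],-k[1],1]);n/=np.linalg.norm(n);print('plane',k,n,len(q),np.median(e), 'tilt',np.degrees(np.arccos(n[2])))
print((P[195:225,285:320:3,2]*1000).astype(int)[::2])
cv2.imwrite('pics/top_crop.png',cv2.resize(px[140:260,90:330],None,fx=3.3,fy=3.3,interpolation=cv2.INTER_CUBIC)[...,::-1])
```

```text
190 183 [0.572 0.136 0.11 ]
211 197 [0.529 0.064 0.091]
118 205 [ 0.505  0.404 -0.001]
302 210 [ 0.487 -0.245  0.128]
117 158 [0.669 0.408 0.041]
216 242 [ 0.38   0.046 -0.002]
370 235 [ 0.416 -0.499  0.039]
plane [ 0.41482735  0.03629993 -0.13323973] [-0.3829521  -0.03351065  0.92316019] 1388 0.0019297531659617784 tilt 22.607458135411505
[[  -1    2   -3   -5   -4    1    0   -1    0   -4   -3    0]
 [  -3   -2   -6    6    4   57    0    3   -6   -1   -5   -3]
 [   0    2   -5   -1   12   64   73  138    4   -3   -2    0]
 [   2   -6    0   -1   11   58   60  148  150    0   -2    4]
 [   0    2    1    2   55   60   90  146  149  146    4   -6]
 [  -6    5    0    1   54   66  145  143  149  152   65    7]
 [   2   -6    3   11   62   64  144  141  145   56   51   -1]
 [1659    1    4   52   61  108  144  145  150   65    3    0]
 [   2    1    1   63   66   92  120  147  145   62    4    1]
 [   2    4    8   56   59   62   86  115   63   59    2  -10]
 [  -2    9   16   18   57   63   60   63   63    7   -5    1]
 [   3   -2    9   10    7   49   60   73   72    0    2    0]
 [  -8    0   -1    1    3    2   57   71   54    3   -5   -4]
 [   4   -3    2    1    2    9   11   27    8    0    0    1]
 [  -3    0    8    1    0    0    4    6    0    7   -7    0]]
```

View pics/top_crop.png

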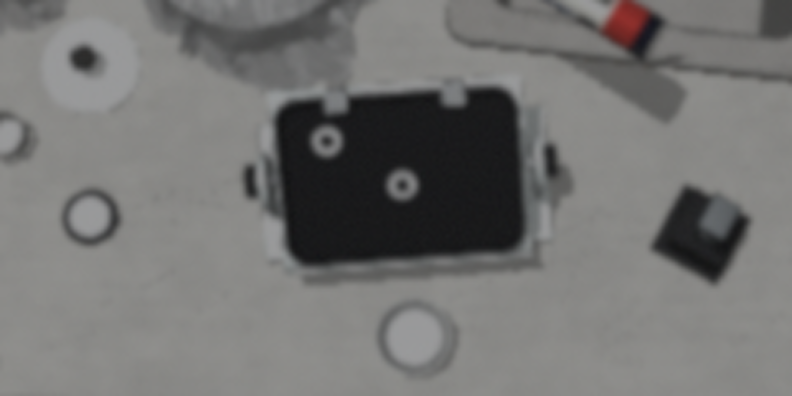

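Run:
```python
from h import *
from station import eyes,sensors
c=np.load('top0.npz'); P=cloud(c)
for lo,hi in [(.135,.165),(.045,.075)]:
    m=np.zeros(P.shape[:2],bool); m[190:235,275:330]=1
    m&=(P[...,2]>lo)&(P[...,2]<hi); q=P[m]
    r=cv2.minAreaRect((q[:,:2]*1000).astype(np.float32)); print(len(q),r,q.mean(0))
w=eyes.capture('wrist'); s=sensors.sense(); Q=np.array(s['ee_rot']); T=w['world_from_camera']
print(w['K'],'\n',(Q.T@T[:3,:3]).round(3),Q.T@(T[:3,3]-s['tcp_pos']))
# ring on plane
def ray(u,v,z):
    K,T=c['K'],c['world_from_camera']; d=T[:3,:3]@np.array([(u-K[0,2])/K[0,0],-(v-K[1,2])/K[1,1],-1]); o=T[:3,3]
    return o+d*(z-o[2])/d[2]
print(ray(188.8,183,.109),ray(211.5,195.8,.088),ray(117.3,205.5,.008))
```

```text
112 ((499.5694274902344, -261.1419372558594), (29.884267807006836, 41.609249114990234), 61.159549713134766) [ 0.49973157 -0.26072032  0.14574667]
216 ((500.898193359375, -261.8109130859375), (65.70765686035156, 67.78336334228516), 62.34714889526367) [ 0.49559398 -0.25659226  0.06281563]
[[317.47036275   0.         258.48756361]
 [  0.         317.47036275 190.71718394]
 [  0.           0.           1.        ]] 
 [[-0.001  0.964  0.266]
 [ 1.     0.001 -0.001]
 [-0.001  0.266 -0.964]] [ 0.07305219  0.00025626 -0.16171612]
[0.57214632 0.14012765 0.109     ] [0.53330846 0.06249467 0.088     ] [0.50162223 0.40413572 0.008     ]
```

The manual's scale: shifts go in shares of 750 mm and turns go in shares of 360 degrees. Converting my numbers, 0.33 m is 0.44, -0.03 m is -0.04.

Request:
run_rows --steps '{"moves":[[1, 0.44, 0.1333, -0.04, 0, 0, 0], [1, 0.44, 0.1333, -0.04, 0, 0, 0], [1, 0.44, 0.1333, -0.04, 0, 0, 0], [1, 0.44, 0.1333, -0.04, 0, 0, 0], [1, 0.44, 0.1333, -0.04, 0, 0, 0], [1, 0.44, 0.1333, -0.04, 0, 0, 0], [1, 0.44, 0.1333, -0.04, 0, 0, 0], [1, 0.44, 0.1333, -0.04, 0, 0, 0]]}'

```text
time_s: 0.95
tcp_pos: [0.4828, 0.3903, 0.2525]
ee_rot: [[0.947, -0.322, 0.001], [-0.322, -0.947, -0.001], [0.001, 0.0, -1.0]]
wrist_force: [-0.4, -0.5, -1.1]
gripper_width: 1.002
gripper_force: 0.0
```

Add to h.py:
```python
def look(n):
    from station import eyes
    w=eyes.capture('wrist'); np.savez(n+'.npz',**{k:np.array(v) for k,v in w.items()}); cv2.imwrite(f'pics/{n}.png',w['pixels'][...,::-1])
    return w
def ray(c,u,v):
    K,T=c['K'],c['world_from_camera']; return T[:3,3],T[:3,:3]@np.array([(u-K[0,2])/K[0,0],-(v-K[1,2])/K[1,1],-1])
```

Run:
```python
from h import *
look('w_disc'); plan([.52,.10,.29],np.array([[.9486,-.3165,0],[-.3165,-.9486,0],[0,0,-1]]))
```

```text
t 1.0 d [ 0.1305  0.2637 -0.0378] r [ 0.03  0.02 -0.26] | 0.297 0.3
```

View pics/w_disc.png

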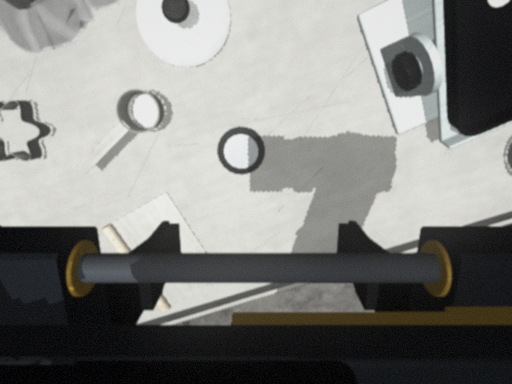

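To row units: 0.264 m is 0.352, 0.13 m is 0.1733.

Request:
run_rows --steps '{"moves":[[1, 0.1733, 0.352, -0.0533, 0, 0, 0], [1, 0.1733, 0.352, -0.0533, 0, 0, 0], [1, 0.1733, 0.352, -0.0533, 0, 0, 0], [1, 0.1733, 0.352, -0.0533, 0, 0, 0], [1, 0.1733, 0.352, -0.0533, 0, 0, 0], [1, 0.1733, 0.352, -0.0533, 0, 0, 0], [1, 0.1733, 0.352, -0.0533, 0, 0, 0]]}'

```text
time_s: 1.7
tcp_pos: [0.5188, 0.0989, 0.2937]
ee_rot: [[0.947, -0.32, 0.001], [-0.32, -0.947, 0.0], [0.001, -0.001, -1.0]]
wrist_force: [0.3, 0.6, 0.0]
gripper_width: 0.998
gripper_force: 0.0
```

Run:
```python
from h import *
look('w_pan')
c=np.load('w_disc.npz')
for z in (.006,.008):
    o,d=ray(c,241.5,150.5); print('disc',(o+d*(z-o[2])/d[2]).round(4), cloud(c)[150,235])
a=np.radians(241.16)
y=np.array([np.cos(a),np.sin(a),0]);z=np.array([0,0,-1.]);Rg=np.c_[np.cross(y,z),y,z]
plan([.4996,-.261,.26],Rg)
```

```text
disc [0.5033 0.406  0.006 ] [0.50690565 0.41338397 0.00899102]
disc [0.5035 0.4058 0.008 ] [0.50690565 0.41338397 0.00899102]
t 1.75 d [0.0973 0.349  0.0327] r [-0.05 -0.02 10.25] | 0.364 10.2
```

View pics/w_pan.png

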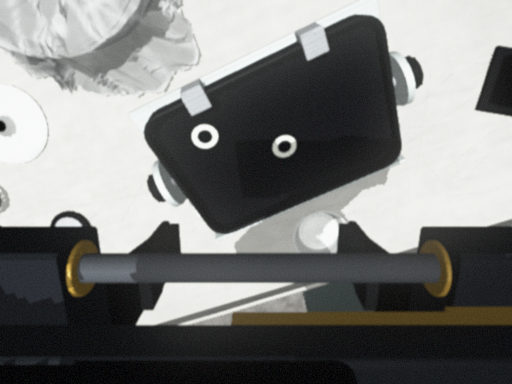

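To row units: 0.35 m is 0.4667, 0.08 m is 0.1067, 10 degrees is 0.0278.

Request:
run_rows --steps '{"moves":[[1, 0.1067, 0.4667, -0.0267, 0, 0, 0.0278], [1, 0.1067, 0.4667, -0.0267, 0, 0, 0.0278], [1, 0.1067, 0.4667, -0.0267, 0, 0, 0.0278], [1, 0.1067, 0.4667, -0.0267, 0, 0, 0.0278], [1, 0.1067, 0.4667, -0.0267, 0, 0, 0.0278], [1, 0.1067, 0.4667, -0.0267, 0, 0, 0.0278], [1, 0.1067, 0.4667, -0.0267, 0, 0, 0.0278], [1, 0.1067, 0.4667, -0.0267, 0, 0, 0.0278]]}'

```text
time_s: 2.55
tcp_pos: [0.4841, -0.2574, 0.3118]
ee_rot: [[0.878, -0.478, -0.001], [-0.478, -0.878, -0.0], [-0.001, 0.001, -1.0]]
wrist_force: [-0.1, 0.5, -0.4]
gripper_width: 1.0
gripper_force: 0.0
```

Run:
```python
from h import *
look('w_gauge')
c=np.load('w_pan.npz'); P=cloud(c); g=c['pixels'].mean(-1)
m=np.zeros(g.shape,np.uint8); cv2.fillPoly(m,[np.array([[165,130],[370,35],[385,140],[230,215]])],1)
def fit(q):
    for i in range(5):
        A=np.c_[q[:,:2],np.ones(len(q))]; k=np.linalg.lstsq(A,q[:,2],rcond=None)[0]; e=abs(q[:,2]-A@k); q=q[e<3*np.median(e)]
    n=np.array([-k[0],-k[1],1]);return k,n/np.linalg.norm(n),np.median(e),len(q)
k,n,e,N=fit(P[(m>0)&(c['z_map']>0)]); print(k,n,e,N,'tilt',np.degrees(np.arccos(n[2])))
for u,v in [(204,136),(284,146)]:
    s=(g>110); s[:v-20]=0;s[v+20:]=0;s[:,:u-20]=0;s[:,u+20:]=0
    l,cc=cv2.connectedComponents(s.astype(np.uint8)),0
    vv,uu=np.nonzero(s); (cx,cy),r=cv2.minEnclosingCircle(np.c_[uu,vv].astype(np.float32)); 
    o,d=ray(c,cx,cy); t=(k[2]+k[0]*o[0]+k[1]*o[1]-o[2])/(d[2]-k[0]*d[0]-k[1]*d[1]); print((cx,cy,r),uu.mean(),vv.mean(),len(uu),(o+t*d).round(4))
```

```text
[ 0.41770865  0.0416307  -0.13451294] [-0.38515041 -0.0383858   0.92205514] 0.00045166494717335803 19351 tilt 22.771596320739736
(204.5, 135.5, 13.946425437927246) 204.38189845474614 135.86754966887418 453 [0.5748 0.1408 0.1115]
(284.0, 145.5, 12.777032852172852) 283.921686746988 145.44578313253012 332 [0.5343 0.0625 0.0913]
```

View pics/w_gauge.png

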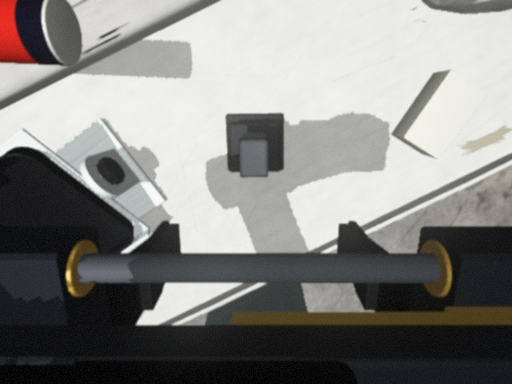

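Run:
```python
from h import *
c=np.load('w_gauge.npz'); P=cloud(c)
for lo,hi in [(.13,.165),(.05,.078)]:
    m=np.zeros(P.shape[:2],bool); m[100:190,210:300]=1
    m&=(P[...,2]>lo)&(P[...,2]<hi); q=P[m]; v,u=np.nonzero(m)
    print(len(q),cv2.minAreaRect((q[:,:2]*1000).astype(np.float32)),np.median(q[:,2]),u.min(),u.max(),v.min(),v.max(),cv2.minAreaRect(np.c_[u,v].astype(np.float32)))
a=np.radians(241.4)
y=np.array([np.cos(a),np.sin(a),0]);z=np.array([0,0,-1.]);Rg=np.c_[np.cross(y,z),y,z]
plan([.4996,-.261,.097],Rg)
```

```text
1106 ((502.5162353515625, -261.2831115722656), (29.390380859375, 40.129241943359375), 61.75116729736328) 0.1474045777170946 239 267 137 176 ((253.0, 156.5), (39.0, 28.0), 90.0)
1449 ((502.0052185058594, -261.1724548339844), (65.51402282714844, 66.156005859375), 62.264305114746094) 0.0653790101263288 229 279 121 171 ((254.0, 146.0), (50.0, 50.0), 90.0)
t 2.6 d [ 0.0159 -0.0037  0.2146] r [0.03 0.08 0.03] | 0.215 0.1
```

To row units: 0.215 m is 0.2867, 0.018 m is 0.024.

Request:
run_rows --steps '{"moves":[[1, 0.024, -0.0063, 0.0533, 0, 0, 0], [1, 0.024, -0.0063, 0.12, 0, 0, 0], [1, 0.024, -0.0063, 0.1733, 0, 0, 0], [1, 0.024, -0.0063, 0.2267, 0, 0, 0], [1, 0.024, -0.0063, 0.2667, 0, 0, 0], [1, 0.024, -0.0063, 0.2867, 0, 0, 0], [1, 0.024, -0.0063, 0.2867, 0, 0, 0]]}'

```text
time_s: 3.3
tcp_pos: [0.501, -0.2567, 0.0946]
ee_rot: [[0.881, -0.474, -0.006], [-0.474, -0.881, 0.002], [-0.007, 0.001, -1.0]]
wrist_force: [-0.2, 0.5, -0.5]
gripper_width: 0.998
gripper_force: 0.0
```

Request:
run_rows --steps '{"moves":[[0.2, 0, 0, 0, 0, 0, 0], [0.2, 0, 0, 0, 0, 0, 0], [0.2, 0, 0, 0, 0, 0, 0], [0.2, 0, 0, 0, 0, 0, 0], [0.2, 0, 0, 0, 0, 0, 0], [0.2, 0, 0, 0, 0, 0, 0], [0.2, 0, 0, 0, 0, 0, 0]]}'

```text
time_s: 4.0
tcp_pos: [0.5021, -0.2598, 0.0977]
ee_rot: [[0.879, -0.476, 0.0], [-0.476, -0.879, -0.0], [0.0, -0.0, -1.0]]
wrist_force: [0.8, -0.7, -1.0]
gripper_width: 0.45
gripper_force: 0.0
```

Request:
run_rows --steps '{"moves":[[0, 0, 0, 0, 0, 0, 0], [0, 0, 0, 0, 0, 0, 0], [0, 0, 0, 0, 0, 0, 0], [0, 0, 0, 0, 0, 0, 0], [0, 0, 0, 0, 0, 0, 0]]}'

```text
time_s: 4.5
tcp_pos: [0.502, -0.2598, 0.0975]
ee_rot: [[0.879, -0.476, -0.0], [-0.476, -0.879, -0.0], [-0.0, 0.0, -1.0]]
wrist_force: [-0.3, -1.2, 0.4]
gripper_width: 0.345
gripper_force: 30.0
```

To row units: -0.18 m is -0.24, -0.15 m is -0.2.

Request:
run_rows --steps '{"moves":[[0, 0, 0, -0.04, 0, 0, 0], [0, 0, 0, -0.0933, 0, 0, 0], [0, 0, 0, -0.1467, 0, 0, 0], [0, 0, 0, -0.2, 0, 0, 0], [0, 0, 0, -0.24, 0, 0, 0], [0, 0, 0, -0.24, 0, 0, 0]]}'

```text
time_s: 5.1
tcp_pos: [0.5044, -0.2603, 0.2826]
ee_rot: [[0.88, -0.476, 0.01], [-0.476, -0.88, -0.003], [0.01, -0.002, -1.0]]
wrist_force: [0.6, -0.1, -1.6]
gripper_width: 0.343
gripper_force: 30.0
```

Request:
run_rows --steps '{"moves":[[0, -0.4213, -0.7813, 0, 0, 0, 0], [0, -0.4213, -0.7813, 0, 0, 0, 0], [0, -0.4213, -0.7813, 0, 0, 0, 0], [0, -0.4213, -0.7813, 0, 0, 0, 0], [0, -0.4213, -0.7813, 0, 0, 0, 0], [0, -0.4213, -0.7813, 0, 0, 0, 0], [0, -0.4213, -0.7813, 0, 0, 0, 0], [0, -0.4213, -0.7813, 0, 0, 0, 0]]}'

```text
time_s: 5.9
tcp_pos: [0.5016, 0.1424, 0.2761]
ee_rot: [[0.879, -0.476, -0.002], [-0.476, -0.879, -0.0], [-0.002, 0.001, -1.0]]
wrist_force: [0.8, -0.1, -1.0]
gripper_width: 0.34
gripper_force: 30.0
```

Run:
```python
from h import *
c=look('w_held'); P=cloud(c)
from station import sensors
s=sensors.sense(); q=(P-s['tcp_pos'])@np.array(s['ee_rot'])
m=(abs(q[...,0])<.03)&(abs(q[...,1])<.02)&(q[...,2]>-.1)&(q[...,2]<.1)&(c['z_map']>0)
print(m.sum()); plan([.5028,.4060,.15],np.array(s['ee_rot']))
```

```text
10059
t 5.95 d [-0.1208 -0.2267  0.1264] r [0. 0. 0.] | 0.286 0.0
```

View pics/w_held.png

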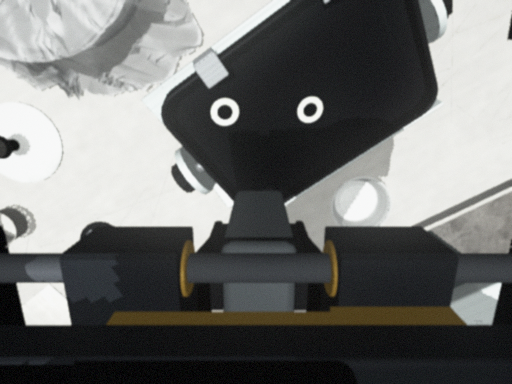

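To row units: -0.227 m is -0.3027, -0.121 m is -0.1613.

Request:
run_rows --steps '{"moves":[[0, -0.1613, -0.3027, 0, 0, 0, 0], [0, -0.1613, -0.3027, 0, 0, 0, 0], [0, -0.1613, -0.3027, 0, 0, 0, 0], [0, -0.1613, -0.3027, 0, 0, 0, 0], [0, -0.1613, -0.3027, 0, 0, 0, 0], [0, -0.1613, -0.3027, 0.0533, 0, 0, 0], [0, -0.1613, -0.3027, 0.1067, 0, 0, 0], [0, -0.1613, -0.3027, 0.16, 0, 0, 0]]}'

```text
time_s: 6.75
tcp_pos: [0.5032, 0.3977, 0.154]
ee_rot: [[0.88, -0.476, -0.003], [-0.476, -0.88, -0.001], [-0.002, 0.002, -1.0]]
wrist_force: [0.0, -0.2, -2.2]
gripper_width: 0.341
gripper_force: 30.0
```

Request:
run_rows --steps '{"moves":[[0, 0, 0, 0.0267, 0, 0, 0], [0, 0, 0, 0.0467, 0, 0, 0], [0, 0, 0, 0.0533, 0, 0, 0], [0, 0, 0, 0.0533, 0, 0, 0], [0, 0, 0, 0.0533, 0, 0, 0]]}'

```text
time_s: 7.25
tcp_pos: [0.5049, 0.3979, 0.118]
ee_rot: [[0.879, -0.476, 0.001], [-0.476, -0.879, 0.001], [0.0, -0.001, -1.0]]
wrist_force: [0.3, -0.4, -2.2]
gripper_width: 0.344
gripper_force: 30.0
```

Run:
```python
from h import *
from station import sensors
s=sensors.sense()
plan([.5028,.4060,.0975],np.c_[[.879,-.476,0],[-.476,-.879,0],[0,0,-1]])
k,n=[.4177,.0416,-.1345],0
c=np.load('w_held.npz'); g=c['pixels'].mean(-1);P=cloud(c)
m=np.zeros(g.shape,np.uint8); cv2.fillPoly(m,[np.array([[200,110],[330,20],[410,20],[420,100],[300,170],[220,170]])],1)
q=P[(m>0)&(c['z_map']>0)]
for i in range(5):
    A=np.c_[q[:,:2],np.ones(len(q))]; k=np.linalg.lstsq(A,q[:,2],rcond=None)[0]; e=abs(q[:,2]-A@k); q=q[e<3*np.median(e)]
n=np.array([-k[0],-k[1],1]);n/=np.linalg.norm(n);print(k,n)
for u,v in [(225,112),(310,110)]:
    sl=(slice(v-22,v+22),slice(u-22,u+22)); vv,uu=np.nonzero(g[sl]>110); uu=uu+u-22;vv=vv+v-22
    (cx,cy),r=cv2.minEnclosingCircle(np.c_[uu,vv].astype(np.float32))
    o,d=ray(c,cx,cy); t=(k[2]+k[0]*o[0]+k[1]*o[1]-o[2])/(d[2]-k[0]*d[0]-k[1]*d[1]); print((cx,cy,r),(o+t*d).round(4))
```

```text
t 7.25 d [-0.0057 -0.0062  0.0205] r [-0.05 -0.01  0.  ] | 0.022 0.1
[ 0.41813132  0.04166848 -0.13474247] [-0.38548173 -0.03841482  0.92191547]
(224.31817626953125, 111.59091186523438, 14.780162811279297) [0.5744 0.1412 0.1113]
(309.5, 109.0, 14.534542083740234) [0.5342 0.0627 0.0912]
```

To row units: 0.025 m is 0.0333, 0.023 m is 0.0307.

Request:
run_rows --steps '{"moves":[[0, -0.0076, -0.0083, 0.0067, 0, 0, 0], [0, -0.0076, -0.0083, 0.02, 0, 0, 0], [0, -0.0076, -0.0083, 0.0267, 0, 0, 0], [0, -0.0076, -0.0083, 0.0307, 0, 0, 0], [0, -0.0076, -0.0083, 0.0333, 0, 0, 0], [0, -0.0076, -0.0083, 0.0333, 0, 0, 0], [0, -0.0076, -0.0083, 0.0333, 0, 0, 0]]}'

```text
time_s: 7.95
tcp_pos: [0.5025, 0.4057, 0.093]
ee_rot: [[0.879, -0.476, 0.0], [-0.476, -0.879, -0.0], [0.0, -0.0, -1.0]]
wrist_force: [-1.5, 0.1, 1.2]
gripper_width: 0.341
gripper_force: 30.0
```

To row units: 0.0015 m is 0.002.

Request:
run_rows --steps '{"moves":[[0, 0, 0, 0.002, 0, 0, 0], [0, 0, 0, 0.002, 0, 0, 0], [0, 0, 0, 0.002, 0, 0, 0], [0, 0, 0, 0.002, 0, 0, 0], [0, 0, 0, 0.002, 0, 0, 0]]}'

```text
time_s: 8.45
tcp_pos: [0.5027, 0.4058, 0.0913]
ee_rot: [[0.879, -0.476, 0.001], [-0.476, -0.879, 0.0], [0.0, -0.0, -1.0]]
wrist_force: [-1.5, -0.4, 3.2]
gripper_width: 0.34
gripper_force: 30.0
```

Request:
run_rows --steps '{"moves":[[0, 0, 0, 0, 0, 0, 0], [0, 0, 0, 0, 0, 0, 0], [0, 0, 0, 0, 0, 0, 0], [0, 0, 0, 0, 0, 0, 0], [0, 0, 0, 0, 0, 0, 0], [0, 0, 0, 0, 0, 0, 0]]}'

```text
time_s: 9.05
tcp_pos: [0.5027, 0.4058, 0.0911]
ee_rot: [[0.879, -0.476, 0.0], [-0.476, -0.879, 0.0], [0.0, -0.0, -1.0]]
wrist_force: [-0.5, -2.0, 3.1]
gripper_width: 0.345
gripper_force: 30.0
```

Run:
```python
from h import *
from station import sensors
n=np.array([-.3853,-.0384,.922]);n/=np.linalg.norm(n)
Q=np.array(sensors.sense()['ee_rot'])
z0=Q[:,2]; ax=np.cross(z0,-n); Rg=R.from_rotvec(ax/np.linalg.norm(ax)*np.arcsin(np.linalg.norm(ax))).as_matrix()@Q
np.save('Rg.npy',Rg); print(Rg[:,2]+n)
for h in (.17,.1085): plan(np.array([.5745,.141,.1114])+n*h,Rg); print('world',np.array([.5745,.141,.1114])+n*h)
```

```text
[-5.55111512e-17 -1.38777878e-17  1.11022302e-16]
t 9.05 d [ 0.1348  0.2355 -0.1771] r [12.77 18.85  0.  ] | 0.324 22.8
world [0.50899948 0.13447205 0.26813885]
t 9.05 d [ 0.1545  0.2222 -0.1204] r [12.77 18.85  0.  ] | 0.296 22.8
world [0.53269526 0.13683363 0.21143627]
```

To row units: -0.19 m is -0.2533, -0.18 m is -0.24, 18.9 degrees is 0.0525.

Request:
run_rows --steps '{"moves":[[0, 0, 0, -0.0533, 0, 0, 0], [0, 0, 0, -0.12, 0, 0, 0], [0, 0, 0, -0.1867, 0, 0, 0], [0, 0, 0, -0.24, 0, 0, 0], [0, 0.04, 0.08, -0.2533, 0, 0, 0], [0, 0.0667, 0.1333, -0.2533, 0.0111, 0.0167, 0], [0, 0.1067, 0.1867, -0.24, 0.0222, 0.0333, 0], [0, 0.1333, 0.24, -0.24, 0.0356, 0.0525, 0]]}'

```text
time_s: 9.85
tcp_pos: [0.5047, 0.2065, 0.2706]
ee_rot: [[0.814, -0.431, 0.39], [-0.483, -0.875, 0.041], [0.323, -0.221, -0.92]]
wrist_force: [2.5, -3.9, -0.6]
gripper_width: 0.346
gripper_force: 30.0
```

Run:
```python
from h import *
n=np.array([-.3853,-.0384,.922]);n/=np.linalg.norm(n);Rg=np.load('Rg.npy')
plan(np.array([.5745,.141,.1114])+n*.13,Rg)
```

```text
t 9.85 d [0.0373 0.0619 0.041 ] r [-0.23 -0.17  0.01] | 0.083 0.3
```

To row units: 0.052 m is 0.0693, 0.04 m is 0.0533.

Request:
run_rows --steps '{"moves":[[0, 0.0267, 0.0533, 0, 0, 0, 0], [0, 0.0413, 0.0693, 0, 0, 0, 0], [0, 0.0413, 0.0693, 0, 0, 0, 0], [0, 0.0413, 0.0693, 0, 0, 0, 0], [0, 0.0413, 0.0693, 0, 0, 0, 0]]}'

```text
time_s: 10.35
tcp_pos: [0.5078, 0.1478, 0.2698]
ee_rot: [[0.815, -0.432, 0.386], [-0.482, -0.875, 0.039], [0.321, -0.218, -0.922]]
wrist_force: [0.2, -0.4, -1.9]
gripper_width: 0.342
gripper_force: 30.0
```

Run:
```python
from h import *
n=np.array([-.3853,-.0384,.922]);n/=np.linalg.norm(n);Rg=np.load('Rg.npy')
plan(np.array([.5745,.141,.1114])+n*.1,Rg)
w=look('w_corner')
```

```text
t 10.35 d [0.0069 0.0116 0.0714] r [-0.03 -0.02  0.03] | 0.073 0.0
```

View pics/w_corner.png

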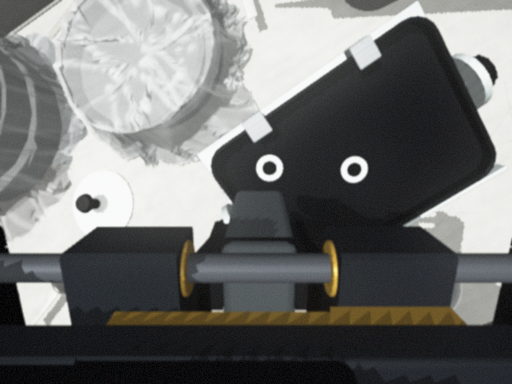

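Run:
```python
from h import *
c=np.load('w_corner.npz'); g=c['pixels'].mean(-1);P=cloud(c)
m=np.zeros(g.shape,np.uint8); cv2.fillPoly(m,[np.array([[235,165],[400,60],[425,60],[460,150],[400,190],[290,190]])],1)
q=P[(m>0)&(c['z_map']>0)]
for i in range(5):
    A=np.c_[q[:,:2],np.ones(len(q))]; k=np.linalg.lstsq(A,q[:,2],rcond=None)[0]; e=abs(q[:,2]-A@k); q=q[e<3*np.median(e)]
n=np.array([-k[0],-k[1],1]);n/=np.linalg.norm(n);print(k,n)
for u,v in [(269,168),(354,169)]:
    sl=(slice(v-18,v+18),slice(u-18,u+18)); vv,uu=np.nonzero(g[sl]>130); uu=uu+u-18;vv=vv+v-18
    (cx,cy),r=cv2.minEnclosingCircle(np.c_[uu,vv].astype(np.float32))
    o,d=ray(c,cx,cy); t=(k[2]+k[0]*o[0]+k[1]*o[1]-o[2])/(d[2]-k[0]*d[0]-k[1]*d[1]); print((cx,cy,r),(o+t*d).round(4))
```

```text
[ 0.4169917   0.04187135 -0.13413703] [-0.38458391 -0.03861719  0.92228192]
(269.0, 167.47500610351562, 13.810441017150879) [0.5744 0.141  0.1113]
(354.0172424316406, 169.3060302734375, 14.034512519836426) [0.5335 0.0625 0.0909]
```

Request:
run_rows --steps '{"moves":[[0, 0.0089, 0.0155, 0, 0, 0, 0], [0, 0.0089, 0.0155, 0.0267, 0, 0, 0], [0, 0.0089, 0.0155, 0.0533, 0, 0, 0], [0, 0.0089, 0.0155, 0.08, 0, 0, 0], [0, 0.0089, 0.0155, 0.0933, 0, 0, 0], [0, 0.0089, 0.0155, 0.0933, 0, 0, 0], [0, 0.0089, 0.0155, 0.0933, 0, 0, 0]]}'

```text
time_s: 11.1
tcp_pos: [0.5353, 0.1367, 0.2054]
ee_rot: [[0.815, -0.432, 0.386], [-0.482, -0.875, 0.039], [0.322, -0.218, -0.922]]
wrist_force: [0.3, 0.8, -2.6]
gripper_width: 0.343
gripper_force: 30.0
```

Run:
```python
from h import *
n=np.array([-.3853,-.0384,.922]);n/=np.linalg.norm(n);Rg=np.load('Rg.npy')
plan(np.array([.5745,.141,.1114])+n*.0885,Rg)
```

```text
t 11.1 d [-0.0003 -0.0003  0.0135] r [-0.04 -0.05  0.04] | 0.013 0.1
```

To row units: 0.0175 m is 0.0233, 0.016 m is 0.0213.

Request:
run_rows --steps '{"moves":[[0, 0, 0, 0.008, 0, 0, 0], [0, 0, 0, 0.0147, 0, 0, 0], [0, 0, 0, 0.0187, 0, 0, 0], [0, 0, 0, 0.0213, 0, 0, 0], [0, 0, 0, 0.0233, 0, 0, 0], [0, 0, 0, 0.0233, 0, 0, 0], [0, 0, 0, 0.0233, 0, 0, 0], [0, 0, 0, 0.0233, 0, 0, 0]]}'

```text
time_s: 11.9
tcp_pos: [0.5418, 0.1368, 0.1892]
ee_rot: [[0.815, -0.432, 0.386], [-0.483, -0.875, 0.039], [0.321, -0.218, -0.922]]
wrist_force: [-1.9, 0.2, 0.8]
gripper_width: 0.345
gripper_force: 30.0
```

Run:
```python
from h import *
from station import sensors
s=sensors.sense();print(np.array(s['wrist_force'])@np.load('Rg.npy'))
```

```text
[-1.42167024  0.50218419 -1.47552294]
```

To row units: 0.0015 m is 0.002.

Request:
run_rows --steps '{"moves":[[0, 0, 0, 0.002, 0, 0, 0], [0, 0, 0, 0.002, 0, 0, 0], [0, 0, 0, 0.002, 0, 0, 0], [0, 0, 0, 0.002, 0, 0, 0], [0, 0, 0, 0.002, 0, 0, 0], [0, 0, 0, 0.002, 0, 0, 0], [0, 0, 0, 0.002, 0, 0, 0], [0, 0, 0, 0.002, 0, 0, 0]]}'

```text
time_s: 12.7
tcp_pos: [0.5424, 0.1369, 0.1877]
ee_rot: [[0.815, -0.432, 0.386], [-0.483, -0.875, 0.039], [0.321, -0.218, -0.922]]
wrist_force: [-2.2, -1.1, 3.1]
gripper_width: 0.345
gripper_force: 30.0
```

Request:
run_rows --steps '{"moves":[[0, 0, 0, 0, 0, 0, 0], [0, 0, 0, 0, 0, 0, 0], [0, 0, 0, 0, 0, 0, 0]]}'

```text
time_s: 13.0
tcp_pos: [0.5424, 0.1369, 0.1876]
ee_rot: [[0.815, -0.432, 0.386], [-0.483, -0.875, 0.038], [0.321, -0.218, -0.922]]
wrist_force: [-2.6, -0.6, 1.2]
gripper_width: 0.342
gripper_force: 30.0
```

Run:
```python
from h import *
from station import sensors
s=sensors.sense();print(np.array(s['wrist_force'])@np.load('Rg.npy'))
n=np.array([-.385,-.0385,.9221]);n/=np.linalg.norm(n);Rg=np.load('Rg.npy')
plan(np.array([.5745,.141,.1114])+n*.0885,Rg)
plan(np.array([.534,.0626,.0911])+n*.13,Rg)
```

```text
[-1.4432956   1.44076738 -2.18597856]
t 13.0 d [-0.0002 -0.0009 -0.0057] r [-0.03 -0.05  0.  ] | 0.006 0.1
t 13.0 d [-0.0018  0.0896 -0.0471] r [-0.03 -0.05  0.  ] | 0.101 0.1
```

To row units: 0.0896 m is 0.1195, -0.047 m is -0.0627.

Request:
run_rows --steps '{"moves":[[0, 0, 0, -0.0267, 0, 0, 0], [0, 0, 0, -0.0627, 0, 0, 0], [0, 0, 0, -0.0627, 0, 0, 0], [0, -0.0024, 0.06, -0.0627, 0, 0, 0], [0, -0.0024, 0.1195, -0.0627, 0, 0, 0], [0, -0.0024, 0.1195, -0.0627, 0, 0, 0], [0, -0.0024, 0.1195, -0.0627, 0, 0, 0], [0, -0.0024, 0.1195, -0.0627, 0, 0, 0]]}'

```text
time_s: 13.8
tcp_pos: [0.4844, 0.0578, 0.2105]
ee_rot: [[0.815, -0.432, 0.386], [-0.482, -0.875, 0.038], [0.321, -0.217, -0.922]]
wrist_force: [0.5, -0.2, -1.5]
gripper_width: 0.34
gripper_force: 30.0
```

Run:
```python
from h import *
n=np.array([-.385,-.0385,.9221]);n/=np.linalg.norm(n);Rg=np.load('Rg.npy')
plan(np.array([.534,.0626,.0911])+n*.0885,Rg)
```

```text
t 13.8 d [-0.0002  0.0003  0.0409] r [-0.02 -0.04  0.02] | 0.041 0.0
```

To row units: 0.0455 m is 0.0607, 0.041 m is 0.0547.

Request:
run_rows --steps '{"moves":[[0, 0, 0, 0.0267, 0, 0, 0], [0, 0, 0, 0.044, 0, 0, 0], [0, 0, 0, 0.0507, 0, 0, 0], [0, 0, 0, 0.0547, 0, 0, 0], [0, 0, 0, 0.058, 0, 0, 0], [0, 0, 0, 0.0607, 0, 0, 0], [0, 0, 0, 0.0607, 0, 0, 0], [0, 0, 0, 0.0607, 0, 0, 0]]}'

```text
time_s: 14.6
tcp_pos: [0.5015, 0.0594, 0.1693]
ee_rot: [[0.815, -0.432, 0.387], [-0.483, -0.875, 0.039], [0.322, -0.218, -0.921]]
wrist_force: [-3.3, 0.9, 1.0]
gripper_width: 0.344
gripper_force: 30.0
```

Request:
run_rows --steps '{"moves":[[0, 0, 0, 0.0007, 0, 0, 0], [0, 0, 0, 0.0007, 0, 0, 0], [0, 0, 0, 0.0007, 0, 0, 0], [0, 0, 0, 0.0007, 0, 0, 0], [0, 0, 0, 0.0007, 0, 0, 0], [0, 0, 0, 0.0007, 0, 0, 0], [0, 0, 0, 0.0007, 0, 0, 0], [0, 0, 0, 0.0007, 0, 0, 0]]}'

```text
time_s: 15.4
tcp_pos: [0.5019, 0.0594, 0.1686]
ee_rot: [[0.815, -0.432, 0.386], [-0.483, -0.875, 0.039], [0.322, -0.218, -0.921]]
wrist_force: [-2.9, -1.4, 2.0]
gripper_width: 0.343
gripper_force: 30.0
```

Run:
```python
from h import *
from station import sensors,eyes
n=np.array([-.385,-.0385,.9221]);n/=np.linalg.norm(n);Rg=np.load('Rg.npy')
F=[]
for i in range(8): F.append(np.array(sensors.sense()['wrist_force'])@Rg); eyes.capture('wrist')
print(np.mean(F,0),np.std(F,0)); look('w_end')
plan(np.array([.534,.0626,.0911])+n*.0885,Rg)
c=eyes.capture('scene'); cv2.imwrite('pics/scene_end.png',cv2.resize(c['pixels'][120:270,150:330],None,fx=4,fy=4)[...,::-1])
```

```text
[-1.13392425  0.18705008 -2.74353169] [0.60449319 0.79148158 0.42844454]
t 15.85 d [-0.0002  0.0001 -0.0046] r [-0.05 -0.06  0.  ] | 0.005 0.1
```

View pics/scene_end.png

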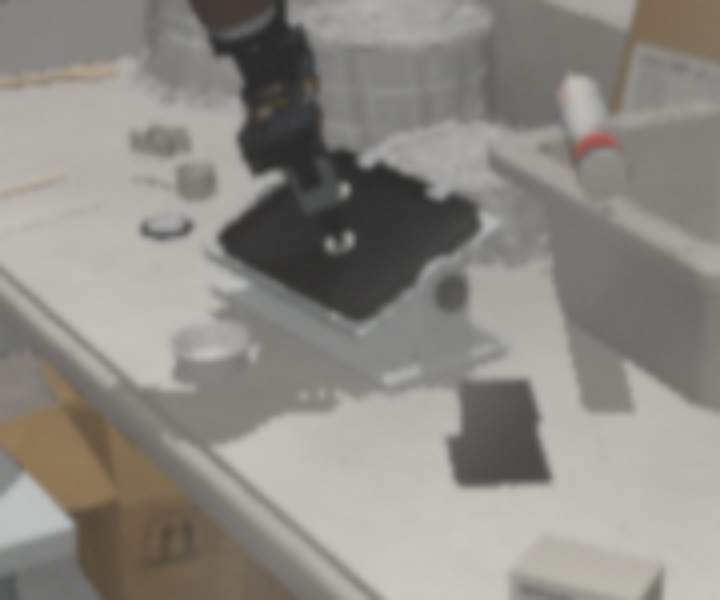

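View pics/w_end.png

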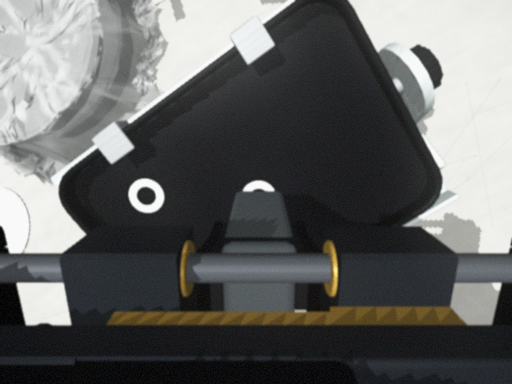

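The scene crop shows the probe standing in the middle ring at about (340, 240), with the disc, pan and bystanders in place. The wrist view shows the gauge firmly held, with the ring behind its nose at (258, 187). The contact force is about 4.5 N, so the probe is roughly half-way in.

```bash
python3 -c "
from station import workorder
print(workorder.finish_job())"
```

```text
the job is handed in; nothing more can be done
None
```

The job is handed in at about 16 s; no verdict came back. I zeroed the gauge on the disc and took readings in the corner ring, then the middle ring. It finished at rest, still held and square in the middle ring, with the probe about 5 mm in (about 4.5 N).

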